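# Hook the retaining ring out of a filter holder

## Robot

A 6-joint arm with a two-finger parallel gripper is mounted at the origin on the work surface. World frame = base frame: x ahead of the robot, y to its left, z up, the work surface at z = 0. Lengths are in m, angles in rad, forces in N, time in s.
With the tool pointing down it reaches from about 0.325 to 0.9 m from the base axis. Payload 6.1 kg.
Tool frame: the origin (TCP) lies at the centre of the arm's flange, where the gripper is bolted on; the fingertips stand 182 mm ahead of it and the grasp point (between the pads) lies 164 mm ahead of it; z points along the fingers, y is the line along which they close (so a half turn about z gives the same grasp; the last joint's range is limited). The gripper opens to 87 mm and grips with 3 to 60 N. Pads are 19 mm wide; open, the fingers measure 117 mm over their backs; the gripper's body (75 mm by 190 mm) begins 51 mm behind the grasp point.
Start: joints at [-1.312, 0.22, 1.526, -0, 1.395, -0.126], TCP at [0.235, -0.579, 0.405] pointing down, gripper open.
Joint ranges: [-2.98, 2.98], [-0.91, 2.08], [0.09, 2.57], [-1.24, 4.39], [0.2, 2.65], [-2.68, 2.68]. Speed limits (rad/s): [2.57, 2.57, 3.01, 3.14, 3.14, 3.14].

## Interface

Orientations are given as a unit quaternion [x, y, z, w].
In Python, from workcell import get_obs, snapshot, calibration, bot gives the robot as it stands.
- The arm moves only by the tool jog_arm, never from a script. Its arguments are lists of equal length, an entry for each row: "slide": the shift along the tool's x, y, z in mm, a list of three; "turn": the turn about the tool's z in rad; "gripper": the finger opening in mm, from 0 to 87. In form: {"slide": [[x, y, z], ...], "turn": [turn, ...], "gripper": [gripper, ...]}. A call has 1 to 8 rows; each row shifts and turns the commanded pose from where the row before left it, along the tool's axes as they then stand; what a row does not reach is not made up. A row lasts 1/10 s, in which the tool goes at most 50 mm and 8.59 degrees, less where a joint would pass 70% of its speed; a pose out of reach is approached as far as the arm can. A call with a gripper value outside its range is refused whole. The fingers move at their own pace and stop on an object; "force" is the grip in N (left out, the last holds). Time passes only in rows, so rows that do not move let the fingers close. It gives the time, the measured TCP pose, the force, the opening and the grip force at its end, in the units of the state.
- get_obs(): the state, without advancing time (a new reading comes with each control period).
- snapshot(name): name is "scene" or "top" or "wrist"; returns the picture (420x560x3 uint8, blue, green, red); there is no depth.
- calibration(name): a dict with "mtx" (3x3 intrinsics, pixels), "T" (4x4, takes a point from camera to world coordinates). Camera axes: x right, y down, z forward; pixel columns grow to the right and rows downward; lengths in m; the calibration is good to about 2 mm. The wrist camera is an equidistant fisheye: a pixel r from the principal point sees the ray r / f radians off the axis. A picture is of the moment at which its call begins: read the wrist's pose just before it. calibration takes no time and is no camera call; for the wrist camera it gives the pose at the moment of the call.
- bot.hand_in(): hands the job in; it is judged then, once.
The state is a dict: "clock": time; "joint_positions": joint angles; "dq": joint speeds; "effort": joint torques, N m; "tcp_pos": TCP position; "orientation": TCP orientation; "ft_force": force on the tool from outside, world axes, zero at the start; "ft_torque": the same for the moment, N m; "gripper_width": finger opening in m; "grasp_force": force on a finger pad.
Only numpy, scipy, OpenCV 4.12 (cv2) and the standard library are available. Lean on these libraries where they do the work, as an engineer would, in place of code of your own. Each camera call takes 0.05 s, during which the arm holds its last target. There are 200 camera calls.

## Task

The filter disc in the round aluminium holder is due for a change, so take out the brass split ring that retains it: with the hook of the orange pick under the ring's end at the notch, lift that end up out of the groove (the guard rail means that the pick has to slope in). Finish with the pick lying on the blue mat and the ring lying flat in the white tray; keep the pick off the white filter disc and leave the bottle, beaker and clamp where they are.

Things in the scene. Friction and masses are not known exactly. Their poses are not given: they have to be found in the camera images.
- holder: Fixed filter holder: round aluminium body, 148 mm across, on a navy base plate. Origin on its axis at bench level; +x points through the notch. Rim at z=60 mm. Inside it the ring's groove is an open step: wall at radius 62 mm, floor at z=54 mm from radius 44 to 62 mm. The ring lies in it loose, 2 mm play, flush with the rim. Inside radius 44 mm is the bore down to the filter disc.
- notch (a point): Notch cut right through the holder's wall and groove floor, open on top. This point is on its floor, 68 mm from the holder's axis along the holder's +x, 26 mm above the bench. It covers the sector from about -14 to +36 degrees, from the holder's +x towards +y. Axes as the holder's.
- rail (a point): Middle of the fixed guard rail before the notch: a 10 mm round bar along the holder's y, 130 mm long, axis 112 mm from the holder's axis and 69 mm up (top at 74 mm), on two posts 110 mm apart. A pick reaching from outside under the ring must slope down over it, about 28 to 50 degrees from level. Axes as the holder's.
- frit: White filter disc, 87 mm across, fixed in the bottom of the holder's bore. Origin at the centre of its underside; its upper face is 20 mm above the bench. Not to be touched with the pick.
- ring: Loose rigid brass split ring, 120 mm outside, 96 mm inside diameter, section 12 mm wide by 6 mm thick, about 150 g. Origin at the centre of its underside, z up. Its gap runs from +9.5 to +37.5 degrees, from its +x towards +y; the rest is solid. At the start its +x is within 3 degrees of the holder's +x, so the end to be lifted and the gap both lie over the notch.
- ring_centre (a point): Centre of the ring, on its axis, half-way through its thickness. Axes as the ring's.
- ring_end (a point): Lift point on the ring: mid-section (half-way across width and thickness), 54 mm from the ring's centre along its +x and 9 mm from the end face at the gap. Clear space lies under it in the notch. Axes as the ring's.
- pick_handle (a point): Centre of the orange handle of the loose hook pick, half-way up. Handle 90 mm long (x), 20 mm wide (y), 24 mm high (z). Axes: the steel shaft leaves the handle towards -x; z is the way the turned-up tip points. The pick lies on the mat with z up at the start. 120 g.
- pick_hook (a point): The bend of the pick: on the axis of the 6 mm thick round shaft, 135 mm from the handle's centre along its -x. From here the tip stands up 14 mm along the pick's +z (17 mm with its round end, 6 mm thick). Axes as pick_handle.
- mat: Fixed blue mat, 270 (x) by 150 (y) mm, 3 mm thick. Origin at the centre of its underside.
- tray: Fixed white open tray, 200 by 200 mm outside, walls 4 mm thick and 22 mm high, floor about 4 mm above the bench. Origin at the centre of its underside.
- bottle: Amber bottle, 64 mm across, 140 mm high, standing. Origin at the centre of its underside. Leave alone.
- beaker: Glass beaker, 76 mm across, 90 mm high, standing. Origin at the centre of its underside. Leave alone.
- clamp: Small grey boss clamp, about 75 mm long, 30 mm wide and high. Origin under its block. Leave alone.
- pick: The same pick as pick_handle, origin at the centre of the handle's underside (12 mm below pick_handle), same axes.
Mind the look-alikes: they are no part of the job. Several things look just like the pick: the one meant starts nearest to the robot's base. There is more than one size of the ring; the job needs the smaller.

How it is judged:
By the outcome, as a careful person would: the job done as asked, in the order asked, and still so for the second after the job is handed in, with the robot touching nothing.
It also fails if it takes over 72 s, if anything falls off the work surface, if the arm or the gripper's body presses on something with over 40 N, if the wrist force passes 120 N, or if a joint passes its speed limit or range.

## Working session

There is one attempt and no reset: what is moved stays moved. The work goes in short steps, Python scripts to look and compute and a tool call to move; the robot and the scene stay as the last step left them, time stands still between calls to the robot, and variables do not carry over. Pictures are saved under pics/ and viewed, at most 10 in all, crops included, and the job is handed in when it is done.

Besides the shell and the picture viewer there is one more tool, called after "Emit:" by a JSON object that holds its "fn" and its "kwargs". jog_arm: Moves the arm, as the interface text tells. Its arguments: {"type":"object","properties":{"slide":{"type":"array","items":{"type":"array","items":{"type":"number"}}},"turn":{"type":"array","items":{"type":"number"}},"gripper":{"type":"array","items":{"type":"number"}},"force":{"type":"number"}},"required":["slide","turn","gripper"]}

```bash
ls; mkdir -p pics
python3 - <<'E'
from workcell import *
import cv2,numpy as np
o=get_obs();print(o)
for n in("scene","top"):
    im=snapshot(n);cv2.imwrite(f"pics/{n}0.png",im);c=calibration(n);print(n,np.round(c["mtx"],1).tolist(),np.round(c["T"],3).tolist())
E
```

```text
pics
{'clock': 0.0, 'joint_positions': array([-1.31207578e+00,  2.21195658e-01,  1.52765964e+00,  2.84437821e-05,
        1.39470442e+00, -1.26086222e-01]), 'dq': array([5.13150926e-05, 6.65850542e-05, 9.23565495e-04, 1.94119805e-03,
       3.88954250e-04, 5.09197730e-04]), 'effort': array([-7.04462236e-04, -4.94614935e+01, -3.87372959e+01,  6.98503386e-02,
        5.73300384e-02, -1.57386849e-04]), 'tcp_pos': array([ 0.23454695, -0.57901047,  0.40363011]), 'orientation': array([ 9.81547503e-01,  1.91215931e-01, -5.12086967e-05, -9.82300366e-04]), 'ft_force': array([ 0.48294524, -0.52156608,  0.53257376]), 'ft_torque': array([ 0.03091991,  0.00821167, -0.0013831 ]), 'grasp_force': 0.0, 'gripper_width': 0.0871540956951663}
scene [[405.4, 0.0, 277.6], [0.0, 405.4, 209.6], [0.0, 0.0, 1.0]] [[-0.577, 0.561, -0.594, 1.275], [0.817, 0.398, -0.417, 0.715], [0.003, -0.726, -0.688, 0.971], [0.0, 0.0, 0.0, 1.0]]
top [[403.5, 0.0, 286.4], [0.0, 403.5, 211.6], [0.0, 0.0, 1.0]] [[0.003, -0.995, 0.098, 0.402], [-1.0, -0.004, -0.011, 0.185], [0.011, -0.098, -0.995, 1.326], [0.0, 0.0, 0.0, 1.0]]
```

View pics/top0.png

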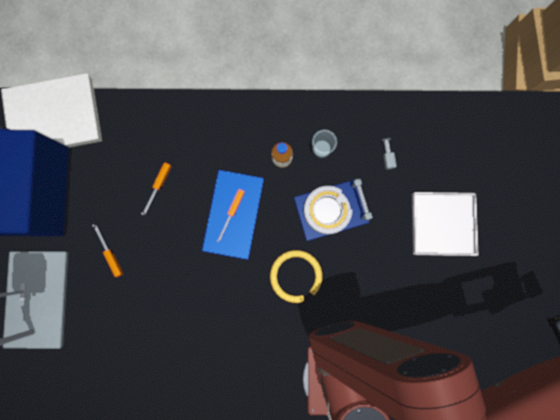

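View pics/scene0.png

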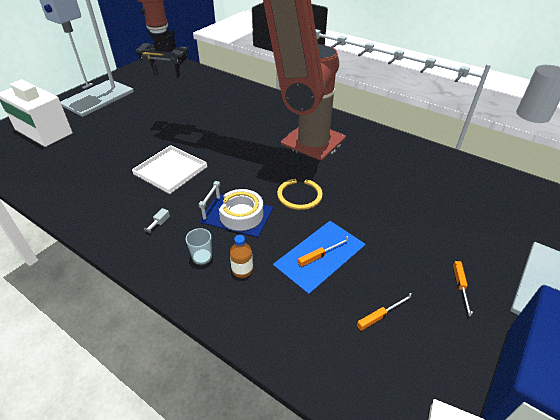

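The three picks are at (236,203) on the mat, (160,177), and (112,263). The one on the mat is probably nearest to the base at the lower right, around (360,420). The small ring is in the holder at (327,209), and the loose ring at (297,277) is the bigger one. The tray is at (445,224) and the rail at (362,200).

```bash
cat > h.py <<'E'
import cv2,numpy as np
from workcell import *
def ray(c,uv,z,wrist=False):
    "pixels -> world xy on plane z"
    K,T=c["mtx"],c["T"];uv=np.atleast_2d(uv).astype(float)
    d=np.c_[(uv[:,0]-K[0,2])/K[0,0],(uv[:,1]-K[1,2])/K[1,1]]
    if wrist:
        r=np.linalg.norm(d,axis=1,keepdims=True)+1e-12
        d=np.c_[d/r*np.sin(r),np.cos(r)]
    else: d=np.c_[d,np.ones(len(d))]
    d=d@T[:3,:3].T
    return T[:3,3]+d*((z-T[2,3])/d[:,2])[:,None]
def blobs(m,a=15):
    cs,_=cv2.findContours(m.astype(np.uint8)*255,cv2.RETR_EXTERNAL,cv2.CHAIN_APPROX_NONE)
    return sorted([c for c in cs if cv2.contourArea(c)>a],key=cv2.contourArea,reverse=True)
def tool():
    from scipy.spatial.transform import Rotation as R
    o=get_obs();return o,R.from_quat(o["orientation"]).as_matrix()
E
python3 - <<'E'
from h import *
im=cv2.imread("pics/top0.png");c=calibration("top")
hsv=cv2.cvtColor(im,cv2.COLOR_BGR2HSV);H,S,V=cv2.split(hsv)
def rect(ct,z,n):
    p=ray(c,ct[:,0,:],z)[:,:2];(cx,cy),s,a=cv2.minAreaRect((p*1000).astype(np.float32));print(n,np.round([cx,cy]),np.round(s),round(a,1),"r",round(np.hypot(cx,cy)));
for b in blobs((H>5)&(H<16)&(S>200)&(V>180),30): print(b[:,0].mean(0).round());rect(b,.02,"orange")
for b in blobs((H>100)&(H<125)&(S>150)&(V>120),200): print(b[:,0].mean(0).round());rect(b,.003,"blue")
for b in blobs((H>100)&(H<130)&(S>100)&(V>60)&(V<=150),200): print(b[:,0].mean(0).round());rect(b,.005,"navy")
for b in blobs((S<60)&(V>130),60): 
  m=b[:,0].mean(0)
  if m[1]>110 and m[0]>120: print(m.round());rect(b,.06 if m[0]<350 else .022,"white")
for b in blobs((H>18)&(H<32)&(S>120)&(V>120),60): print(b[:,0].mean(0).round());rect(b,.006,"brass z6");rect(b,.06,"brass z60")
cv2.imwrite("pics/crop1.png",np.hstack([cv2.resize(im[165:265,195:265],(420,600),interpolation=cv2.INTER_CUBIC),cv2.resize(im[165:255,285:380],(380,360),interpolation=cv2.INTER_CUBIC) if 0 else cv2.copyMakeBorder(cv2.resize(im[170:250,290:376],(380,353),interpolation=cv2.INTER_CUBIC),0,247,0,0,cv2.BORDER_CONSTANT)]))
E
```

```text
[233. 215.]
blue [525. 346.] [155. 275.] 79.6 r 629
[353. 209.]
blue [560. -43.] [147.  76.] 16.1 r 561
[233. 214.]
navy [525. 346.] [161. 280.] 79.6 r 629
[ 16. 181.]
navy [ 633. 1056.] [359. 116.] 3.6 r 1231
[354. 207.]
navy [558. -37.] [156.  96.] 16.1 r 559
[445. 224.]
white [ 495. -346.] [208. 206.] 89.5 r 604
[327. 210.]
white [535.  41.] [149. 149.] 0.2 r 536
[323. 147.]
white [732.  52.] [72. 53.] 84.5 r 734
[389. 154.]
white [ 727. -168.] [96. 30.] 8.1 r 746
[362. 199.]
white [573. -79.] [135.  21.] 16.6 r 579
[306. 378.]
white [ 19. 111.] [15. 91.] 89.9 r 113
[295. 275.]
brass z6 [324. 141.] [164. 166.] 45.2 r 354
brass z60 [328. 143.] [157. 160.] 45.2 r 357
[327. 210.]
brass z6 [539.  35.] [117. 111.] 38.2 r 541
brass z60 [534.  42.] [112. 107.] 38.2 r 535
```

View pics/crop1.png

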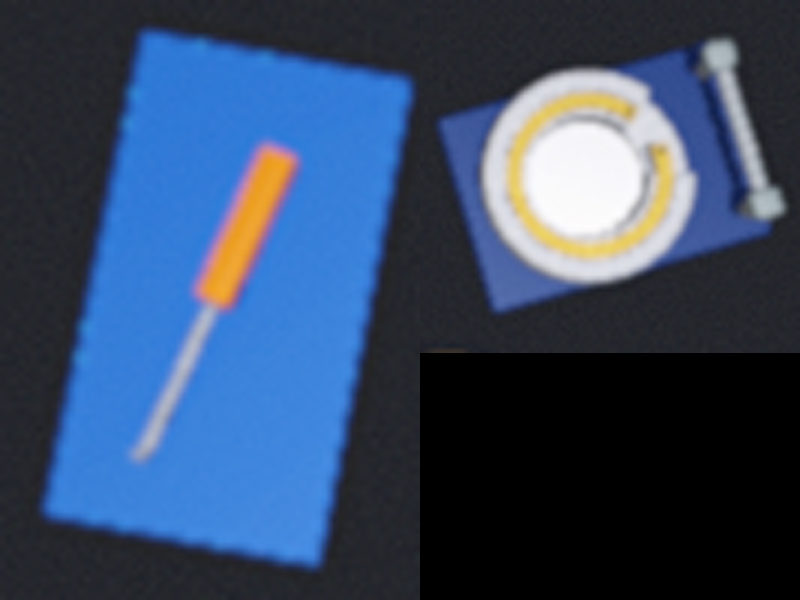

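The crop shows the mat pick with its handle at (236,203) and its hook at about (219,240). The small ring's end is at about (344,204), beside the notch. Next I'll measure the picks' distances to the base and the grasp.

Run:
```python
from h import *
im=cv2.imread("pics/top0.png");c=calibration("top")
hsv=cv2.cvtColor(im,cv2.COLOR_BGR2HSV);H,S,V=cv2.split(hsv)
for b in blobs(((H<19)|(H>172))&(S>120)&(V>150),30):
    m=b[:,0].mean(0)
    p=ray(c,b[:,0],.027)[:,:2];(cx,cy),s,a=cv2.minAreaRect((p*1000).astype(np.float32));print(m.round(),np.round([cx,cy]),np.round(s),round(a,1),"r",round(np.hypot(cx,cy)))
# hook from crop px (143,455)/6+(195,165)
print(ray(c,[[195+140/6,165+455/6]],.012)*1000, ray(c,[[362,199.5]],.07)*1000)
print(ray(c,[[290+660/4.42,170+165/4.42],[290+660/4.42,170+148/4.42]],.06)*1000)
o,R=tool();print(R.round(3))
```

```text
[112. 263.] [364. 726.] [91. 21.] 28.7 r 812
[161. 176.] [646. 579.] [22. 90.] 65.5 r 867
[236. 202.] [559. 335.] [17. 86.] 66.0 r 652
[[435.79307454 390.7924441   12.        ]] [[565.36757606 -66.70664288  70.        ]]
[[ 542.68538867 -313.95190256   60.        ]
 [ 554.96279547 -314.37595724   60.        ]]
[[ 0.927  0.375 -0.   ]
 [ 0.375 -0.927  0.002]
 [ 0.    -0.002 -1.   ]]
```

Emit:
{"fn": "jog_arm", "kwargs": {"slide": [[33.2, -35.2, 0], [33.2, -35.2, 0], [33.2, -35.2, 0], [33.2, -35.2, 0], [33.2, -35.2, 0], [33.2, -35.2, 0], [33.2, -35.2, 0], [33.2, -35.2, 0]], "turn": [0, 0, 0, 0, 0, 0, 0, 0], "gripper": [60, 60, 60, 60, 60, 60, 60, 60]}}

```text
clock: 0.9
tcp_pos: [0.3752, -0.2166, 0.4045]
orientation: [0.982, 0.191, 0.0, -0.0]
ft_force: [1.3, -0.2, -0.6]
gripper_width: 0.0601
grasp_force: 0.0
```

Emit:
{"fn": "jog_arm", "kwargs": {"slide": [[33.2, -35.2, 0], [33.2, -35.2, 0], [33.2, -35.2, 0], [33.2, -35.2, 0], [33.2, -35.2, 0], [33.2, -35.2, 0], [33.2, -35.2, 0], [33.2, -35.2, 0]], "turn": [0, 0, 0, 0, 0, 0, 0, 0], "gripper": [60, 60, 60, 60, 60, 60, 60, 60]}}

```text
clock: 1.7
tcp_pos: [0.5157, 0.1443, 0.4044]
orientation: [0.982, 0.191, -0.0, 0.0]
ft_force: [0.7, -0.9, 0.5]
gripper_width: 0.06
grasp_force: 0.0
```

Emit:
{"fn": "jog_arm", "kwargs": {"slide": [[33.2, -35.2, 0], [33.2, -35.2, 0], [33.2, -35.2, 0], [33.2, -35.2, 0], [0, 0, 9], [0, 0, 9], [0, 0, 9], [0, 0, 9]], "turn": [0, 0, 0, 0, -0.146, -0.146, -0.146, -0.146], "gripper": [60, 60, 60, 60, 60, 60, 60, 60]}}

```text
clock: 2.5
tcp_pos: [0.5856, 0.3227, 0.3674]
orientation: [0.883, 0.469, -0.001, -0.0]
ft_force: [-0.6, -0.1, 0.0]
gripper_width: 0.0603
grasp_force: 0.0
```

Emit:
{"fn": "jog_arm", "kwargs": {"slide": [[0, 0, 9], [0, 0, 9], [0, 0, 9], [0, 0, 9], [0, 0, 9], [0, 0, 9], [0, 0, 9], [0, 0, 9]], "turn": [-0.146, -0.146, -0.146, -0.146, -0.146, -0.146, -0.146, -0.146], "gripper": [60, 60, 60, 60, 60, 60, 60, 60]}}

```text
clock: 3.3
tcp_pos: [0.5855, 0.3224, 0.2956]
orientation: [0.479, 0.878, -0.0, -0.0]
ft_force: [0.0, 0.6, -0.7]
gripper_width: 0.0599
grasp_force: 0.0
```

Emit:
{"fn": "jog_arm", "kwargs": {"slide": [[0, 0, 0], [0, 0, 0], [0, 0, 0], [0, 0, 0], [0, 0, 0], [0, 0, 0]], "turn": [-0.146, -0.146, -0.146, -0.146, 0, 0], "gripper": [60, 60, 60, 60, 60, 60]}}

```text
clock: 3.9
tcp_pos: [0.5856, 0.3224, 0.2963]
orientation: [0.211, 0.978, -0.0, -0.0]
ft_force: [0.1, -0.7, 0.2]
gripper_width: 0.0602
grasp_force: 0.0
```

Run:
```python
from h import *
o,R=tool();print(o["joint_positions"].round(3));c=calibration("wrist");im=snapshot("wrist");cv2.imwrite("pics/w1.png",im)
print(o["clock"],(o["tcp_pos"]*1000).round(1),R.round(3))
hsv=cv2.cvtColor(im,cv2.COLOR_BGR2HSV);H,S,V=cv2.split(hsv)
for b in blobs(((H<19)|(H>172))&(S>120)&(V>120),100)[:3]:
    p=ray(c,b[:,0],.027,True)[:,:2];(cx,cy),s,a=cv2.minAreaRect((p*1000).astype(np.float32));print(b[:,0].mean(0).round(),np.round([cx,cy],1),np.round(s),round(a,1))
```

```text
[ 0.385  0.412  1.497  0.     1.233 -0.761]
3.9 [585.6 322.4 296.3] [[-0.911  0.412 -0.001]
 [ 0.412  0.911 -0.   ]
 [ 0.001 -0.001 -1.   ]]
[529. 159.] [641.6 561.2] [34. 91.] 78.0
[286. 132.] [533.3 350.3] [18. 25.] 66.0
```

View pics/w1.png

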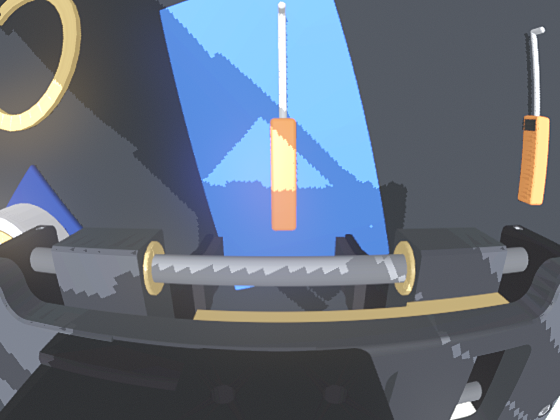

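The wrist view shows the pick pointing straight ahead: handle from (284,229) to (284,119), hook at (282,6). The tool is aligned with the pick.

Run:
```python
from h import *
o,R=tool();c=calibration("wrist")
p=np.vstack([ray(c,[[284,229],[284,119]],.027,True),ray(c,[[282,8]],.03,True)])
print((p*1000).round(1)); print(((p-o["tcp_pos"])@R*1000).round(1))
```

```text
[[601.7 320.6  27. ]
 [522.5 356.   27. ]
 [441.5 390.9  30. ]]
[[-15.5   5.  269.4]
 [ 71.3   4.7 269.4]
 [159.5   3.1 266.5]]
```

Emit:
{"fn": "jog_arm", "kwargs": {"slide": [[0, 4.5, 27], [0, 0, 27], [0, 0, 27], [0, 0, 20], [0, 0, 8], [0, 0, 0]], "turn": [0, 0, 0, 0, 0, 0], "gripper": [60, 60, 60, 60, 60, 60]}}

```text
clock: 4.55
tcp_pos: [0.5873, 0.3265, 0.1873]
orientation: [0.21, 0.978, -0.0, -0.001]
ft_force: [-0.2, 0.1, 0.5]
gripper_width: 0.0604
grasp_force: 0.0
```

Emit:
{"fn": "jog_arm", "kwargs": {"slide": [[0, 0, 0], [0, 0, 0], [0, 0, 0], [0, 0, 0], [0, 0, 0], [0, 0, 0], [0, 0, 0]], "turn": [0, 0, 0, 0, 0, 0, 0], "gripper": [20, 15, 10, 10, 10, 10, 10], "force": 3}}

```text
clock: 5.25
tcp_pos: [0.5876, 0.3266, 0.1878]
orientation: [0.209, 0.978, -0.0, 0.0]
ft_force: [-0.4, -0.3, 0.4]
gripper_width: 0.0204
grasp_force: 3.0
```

Emit:
{"fn": "jog_arm", "kwargs": {"slide": [[0, 0, -8], [1, 0, -8], [1, 0, -8], [2, 0, -8], [2, 0, -10], [0, 0, 0]], "turn": [0, 0, 0, 0, 0, 0], "gripper": [10, 10, 10, 10, 10, 10]}}

```text
clock: 5.85
tcp_pos: [0.5826, 0.3296, 0.2322]
orientation: [0.209, 0.978, 0.001, 0.001]
ft_force: [1.0, 0.1, 0.4]
gripper_width: 0.0199
grasp_force: 3.0
```

Run:
```python
from h import *
o,R=tool();im=snapshot("scene");w=snapshot("wrist")
cv2.imwrite("pics/s2.png",np.hstack([cv2.resize(im[200:300,260:380],(480,400),interpolation=cv2.INTER_CUBIC),cv2.resize(w[:280,150:430],(320,320))[:320].copy() if 0 else cv2.copyMakeBorder(cv2.resize(w[:280,150:430],(320,320)),0,80,0,0,cv2.BORDER_CONSTANT)]))
print(o["clock"],(o["tcp_pos"]*1000).round(1),o["ft_force"],o["ft_torque"])
```

```text
5.85 [582.6 329.6 232.2] [1.02773622 0.10683554 0.42279502] [-0.01545359 -0.23048479  0.01044011]
```

View pics/s2.png

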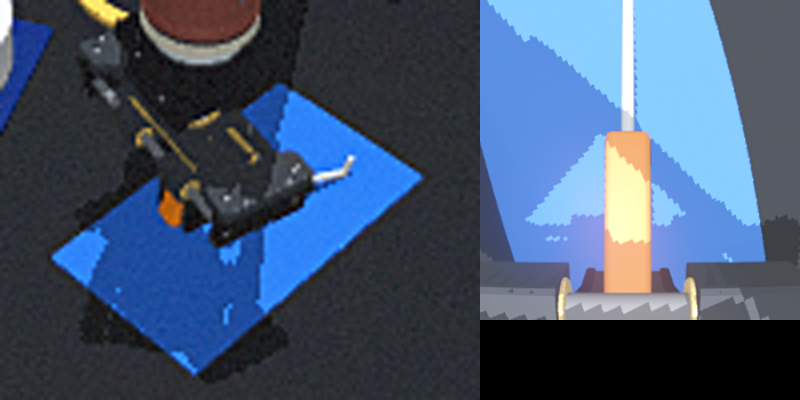

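The hook is still at scene pixel (347,239), where it started, so the pick is pivoting in the pads with its hook on the mat. I'll continue the arc to about 40°.

Emit:
{"fn": "jog_arm", "kwargs": {"slide": [[2, 0, -7], [2, 0, -7], [3, 0, -6.5], [3, 0, -6.5], [3, 0, -6.5], [3.5, 0, -6], [4, 0, -6], [4, 0, -6]], "turn": [0, 0, 0, 0, 0, 0, 0, 0], "gripper": [10, 10, 10, 10, 10, 10, 10, 10]}}

```text
clock: 6.75
tcp_pos: [0.5594, 0.3392, 0.2818]
orientation: [0.209, 0.978, -0.0, -0.0]
ft_force: [-0.4, -0.3, -1.1]
gripper_width: 0.0204
grasp_force: 3.0
```

Emit:
{"fn": "jog_arm", "kwargs": {"slide": [[4, 0, -6], [4, 0, -5], [0, 0, 0], [0, 0, 0], [0, 0, 0], [0, 0, 0]], "turn": [0, 0, 0, 0, 0, 0], "gripper": [10, 10, 10, 10, 10, 10]}}

```text
clock: 7.35
tcp_pos: [0.5527, 0.3422, 0.2922]
orientation: [0.209, 0.978, 0.0, 0.0]
ft_force: [0.4, 0.2, -0.1]
gripper_width: 0.0198
grasp_force: 3.0
```

Emit:
{"fn": "jog_arm", "kwargs": {"slide": [[0, 0, 0], [0, 0, 0], [0, 0, -15], [0, 0, -15], [0, 0, -15], [0, 0, 0], [0, 0, 0]], "turn": [0, 0, 0, 0, 0, 0, 0], "gripper": [10, 10, 10, 10, 10, 10, 10], "force": 50}}

```text
clock: 8.05
tcp_pos: [0.5527, 0.3424, 0.3385]
orientation: [0.209, 0.978, 0.001, 0.001]
ft_force: [0.7, 0.1, -1.2]
gripper_width: 0.0195
grasp_force: 50.0
```

Run:
```python
from h import *
o,R=tool();w=snapshot("wrist");im=snapshot("scene")
cv2.imwrite("pics/s3.png",np.hstack([cv2.resize(im[160:300,240:400],(457,400),interpolation=cv2.INTER_CUBIC),cv2.copyMakeBorder(cv2.resize(w[:280,150:430],(320,320)),0,80,0,0,cv2.BORDER_CONSTANT)]))
cv2.imwrite("pics/w3.png",w)
print(o["clock"],(o["tcp_pos"]*1000).round(1),o["ft_force"],o["ft_torque"],o["grasp_force"])
```

```text
8.05 [552.7 342.4 338.5] [ 0.70647243  0.07293205 -1.23123617] [ 0.06982811 -0.19842329 -0.00499112] 49.99723189976066
```

View pics/s3.png

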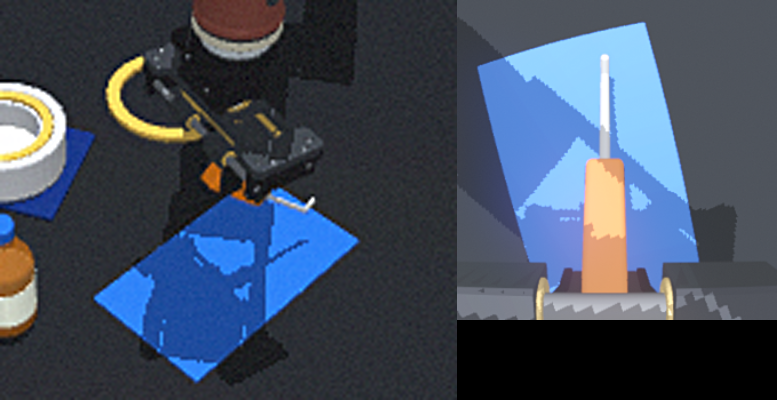

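The pick is held sloping with its hook lowest. In the wrist view the tip is at about (279,49), and in the scene view the tip is at about (350,230) with the bend at (348,233). Next I'll locate the hook in the tool frame.

Run:
```python
from h import *
o,R=tool();P=o["tcp_pos"]
im=snapshot("scene");cs=calibration("scene");cw=calibration("wrist");w=cv2.imread("pics/w3.png")
m=(im.min(2)>105);m[:, :300]=0;m[:,380:]=0;m[:215]=0;m[250:]=0
ys,xs=np.nonzero(m);print(sorted(zip(xs.tolist(),ys.tolist()),key=lambda t:-t[0])[:30])
mw=(w.min(2)>150)&(w.max(2).astype(int)-w.min(2)<50);mw[:, :250]=0;mw[:,310:]=0;mw[160:]=0
ys,xs=np.nonzero(mw);print(ys.min(),xs[ys<ys.min()+3].mean(),ys.max(),[ (y,xs[ys==y].min(),xs[ys==y].max()) for y in range(ys.min(),ys.max(),8)])
def toolray(c,uv,wr):
    a=ray(c,[uv],0,wr)[0];O=c["T"][:3,3];o1=(O-P)@R;d=(a-O)@R;d/=np.linalg.norm(d);return o1,d
def onplane(c,uv,wr,y=0.):
    o1,d=toolray(c,uv,wr);return (o1+d*((y-o1[1])/d[1]))*1000
print("tip scene",onplane(cs,(349.6,230),0),"bend",onplane(cs,(347.8,233.1),0))
o1,d=toolray(cw,(278.6,49),True)
for z in(220,240,250,260,270,280): print(z,((o1+d*(z/1e3-o1[2])/d[2])*1000).round(1))
o1,d=toolray(cw,((604-457)*.875+150,158*.875),True)
print("handle front top")
for z in(160,170,180,190,200): print(z,((o1+d*(z/1e3-o1[2])/d[2])*1000).round(1))
print(o["clock"])
```

```text
[(349, 229), (349, 230), (349, 231), (348, 230), (348, 231), (348, 232), (347, 231), (347, 232), (347, 233), (346, 232), (346, 233), (345, 232), (345, 233), (344, 232), (344, 233), (343, 231), (343, 232), (342, 231), (342, 232), (341, 231), (341, 232), (340, 230), (340, 231), (339, 230), (339, 231), (338, 229), (338, 230), (337, 229), (337, 230), (336, 229)]
47 279.0 138 [(47, np.int64(279), np.int64(279)), (55, np.int64(276), np.int64(282)), (63, np.int64(276), np.int64(282)), (71, np.int64(276), np.int64(282)), (79, np.int64(276), np.int64(282)), (87, np.int64(275), np.int64(282)), (95, np.int64(275), np.int64(283)), (103, np.int64(275), np.int64(283)), (111, np.int64(276), np.int64(283)), (119, np.int64(275), np.int64(282)), (127, np.int64(275), np.int64(283)), (135, np.int64(275), np.int64(283))]
tip scene [133.50732537   0.         281.46411514] bend [128.17312457   0.         292.68449348]
220 [114.    0.4 220. ]
240 [118.9   0.4 240. ]
250 [121.4   0.4 250. ]
260 [123.8   0.4 260. ]
270 [126.3   0.4 270. ]
280 [128.8   0.4 280. ]
handle front top
160 [ 60.3   0.5 160. ]
170 [ 60.    0.5 170. ]
180 [ 59.7   0.5 180. ]
190 [ 59.4   0.5 190. ]
200 [ 59.    0.5 200. ]
8.15
```

I fit the slope and the grip position to three readings: the tip ray, the handle-front ray, and the height where the hook touched the mat. They agree on a slope of about 44°, with the bend at tool (115, 0.5, 286.5). The pick can come down through the ring's gap at holder y=18 and then slide sideways under the end. I'll go above that spot first.

Emit:
{"fn": "jog_arm", "kwargs": {"slide": [[-9.6, -16.6, -14], [-19.2, -33.2, -14], [-19.2, -33.2, -14], [-19.2, -33.2, -14], [-19.2, -33.2, -14], [-19.2, -33.2, -12], [-19.2, -33.2, 0], [-19.2, -33.2, 0]], "turn": [0, 0, 0, 0, 0, 0, 0, 0], "gripper": [10, 10, 10, 10, 10, 10, 10, 10]}}

```text
clock: 9.0
tcp_pos: [0.5821, 0.0547, 0.4192]
orientation: [0.209, 0.978, 0.0, 0.0]
ft_force: [-0.4, 0.3, -1.3]
gripper_width: 0.0197
grasp_force: 50.0
```

Emit:
{"fn": "jog_arm", "kwargs": {"slide": [[-19.2, -33.2, 0], [-19.2, -33.2, 0], [-19.2, -33.2, 0], [-19.2, -33.2, 0], [-9.6, -16.6, 0], [0, 0, 0]], "turn": [0, 0, 0, 0, 0, 0], "gripper": [10, 10, 10, 10, 10, 10]}}

```text
clock: 9.6
tcp_pos: [0.5999, -0.1179, 0.4183]
orientation: [0.211, 0.978, -0.0, -0.001]
ft_force: [-0.8, -0.5, -1.2]
gripper_width: 0.0195
grasp_force: 50.0
```

Emit:
{"fn": "jog_arm", "kwargs": {"slide": [[0, 0, 0], [0, 0, 0], [0, 0, 0], [0, 0, 0], [0, 0, 0], [0, 0, 0], [0, 0, 0], [0, 0, 0]], "turn": [0.1, 0.12, 0.12, 0.12, 0.12, 0.12, 0.1, 0.067], "gripper": [10, 10, 10, 10, 10, 10, 10, 10]}}

```text
clock: 10.4
tcp_pos: [0.6, -0.1137, 0.4187]
orientation: [0.601, 0.799, 0.0, -0.001]
ft_force: [0.5, 0.3, -0.9]
gripper_width: 0.0196
grasp_force: 50.0
```

Emit:
{"fn": "jog_arm", "kwargs": {"slide": [[0, 0, 15], [0, 0, 20], [0, 0, 10], [0, 0, 0], [0, 0, 0]], "turn": [0, 0, 0, 0, 0], "gripper": [10, 10, 10, 10, 10]}}

```text
clock: 10.9
tcp_pos: [0.6, -0.1151, 0.3739]
orientation: [0.6, 0.8, -0.0, -0.0]
ft_force: [-0.2, 0.4, -0.6]
gripper_width: 0.0193
grasp_force: 50.0
```

Run:
```python
from h import *
o,R=tool();w=snapshot("wrist");im=snapshot("scene")
cv2.imwrite("pics/s4.png",np.hstack([cv2.resize(im[150:270,180:320],(350,300),interpolation=cv2.INTER_CUBIC),cv2.resize(w[:280,100:520],(450,300))]))
cv2.imwrite("pics/w4.png",w);cv2.imwrite("pics/sc4.png",im)
print(o["clock"],(o["tcp_pos"]*1000).round(1),R.round(3),o["ft_force"],o["joint_positions"].round(2))
```

```text
10.9 [ 600.  -115.1  373.9] [[-0.28   0.96  -0.001]
 [ 0.96   0.28   0.   ]
 [ 0.001 -0.001 -1.   ]] [-0.15407059  0.37878452 -0.57309887] [-0.32  0.21  1.6   0.    1.34 -0.6 ]
```

View pics/s4.png

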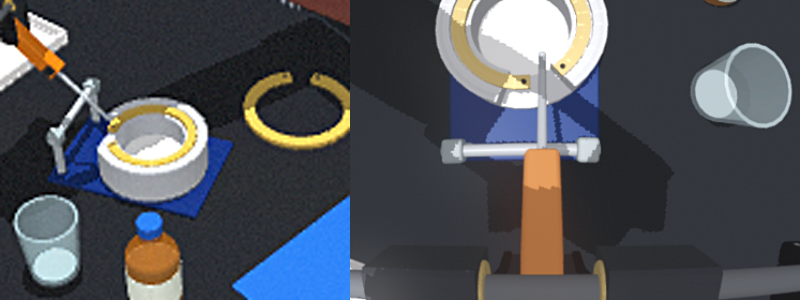

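The hook is over the gap: tip at crop (543,53), ring end at crop (530,82), gap's other end at about (560,68), rail posts at crop (453,151) and (588,149). I'll put these into the tool frame.

Run:
```python
from h import *
o,R=tool();P=o["tcp_pos"];c=calibration("wrist")
f=lambda u,v:(100+(u-350)*.9333,v*.9333)
def tf(l,z): 
    p=ray(c,[f(*q) for q in l],z,True);print("tool",(((p-P)@R)*1000).round(1).tolist(),"world",(p*1000).round(0).tolist())
tf([(453,151),(588,149)],.072)
tf([(531,75),(531,90),(556,63),(566,72)],.06)
w=cv2.imread("pics/w4.png")
hsv=cv2.cvtColor(w,cv2.COLOR_BGR2HSV);H,S,V=cv2.split(hsv)
m=(H>15)&(H<30)&(S>70)&(V>90);m[120:]=0
for b in blobs(m,100)[:2]:
    p=ray(c,b[:,0],.06,True)[:,:2]*1000;
    q=((ray(c,b[:,0],.06,True)-P)@R)*1000
    A=np.c_[2*p,np.ones(len(p))];
    cx,r=cv2.minEnclosingCircle(p.astype(np.float32));print("ring centre",cx,r,"end pts y range near",q[q[:,0]<120][:, :2].round(0)[::3].tolist())
```

```text
tool [[55.5, -71.1, 303.1], [56.3, 39.4, 303.2]] world [[517.0, -82.0, 72.0], [623.0, -50.0, 72.0]]
tool [[118.6, -7.1, 315.1], [105.6, -7.1, 315.1], [129.2, 13.8, 315.1], [121.5, 22.1, 315.1]] world [[561.0, -4.0, 60.0], [565.0, -16.0, 60.0], [578.0, 12.0, 60.0], [588.0, 7.0, 60.0]]
ring centre (520.2825927734375, 16.816917419433594) 52.60503005981445 end pts y range near [[120.0, -53.0], [118.0, -50.0], [116.0, -48.0], [115.0, -45.0], [113.0, -42.0], [112.0, -39.0], [111.0, -37.0], [110.0, -34.0], [109.0, -31.0], [109.0, -29.0], [108.0, -26.0], [108.0, -23.0], [107.0, -20.0], [108.0, -18.0], [108.0, -15.0], [108.0, -12.0], [108.0, -10.0], [109.0, -9.0], [112.0, -9.0], [115.0, -9.0], [118.0, -9.0], [119.0, -11.0], [119.0, -13.0], [119.0, -16.0], [119.0, -19.0], [119.0, -21.0], [120.0, -24.0], [120.0, -27.0], [120.0, -29.0]]
ring centre (585.0240478515625, 40.09227752685547) 36.566715240478516 end pts y range near [[120.0, 17.0], [120.0, 20.0]]
```

Emit:
{"fn": "jog_arm", "kwargs": {"slide": [[0, 1.5, 8], [0, 0, 10], [0, 0, 10], [0, 0, 10], [0, 0, 8], [0, 0, 5], [0, 0, 0]], "turn": [0, 0, 0, 0, 0, 0, 0], "gripper": [10, 10, 10, 10, 10, 10, 10]}}

```text
clock: 11.7
tcp_pos: [0.6011, -0.115, 0.3219]
orientation: [0.6, 0.8, -0.0, -0.001]
ft_force: [-1.0, -0.6, -1.2]
gripper_width: 0.02
grasp_force: 50.0
```

Emit:
{"fn": "jog_arm", "kwargs": {"slide": [[0, -4, 0], [0, -4, 0], [0, -4, 0], [0, -4, 0], [0, 0, 0]], "turn": [0, 0, 0, 0, 0], "gripper": [10, 10, 10, 10, 10]}}

```text
clock: 12.2
tcp_pos: [0.5856, -0.1197, 0.3235]
orientation: [0.6, 0.8, -0.0, 0.0]
ft_force: [-0.2, -0.6, -1.7]
gripper_width: 0.02
grasp_force: 50.0
```

Run:
```python
from h import *
o,R=tool();w=snapshot("wrist");im=snapshot("scene")
cv2.imwrite("pics/s5.png",np.hstack([cv2.resize(im[150:270,180:320],(350,300),interpolation=cv2.INTER_CUBIC),cv2.resize(w[:280,100:520],(450,300))]))
print(o["clock"],(o["tcp_pos"]*1000).round(1),o["ft_force"],o["ft_torque"])
```

```text
12.2 [ 585.6 -119.7  323.5] [-0.24987359 -0.62695865 -1.65672597] [-0.01347402 -0.13535872 -0.03398413]
```

View pics/s5.png

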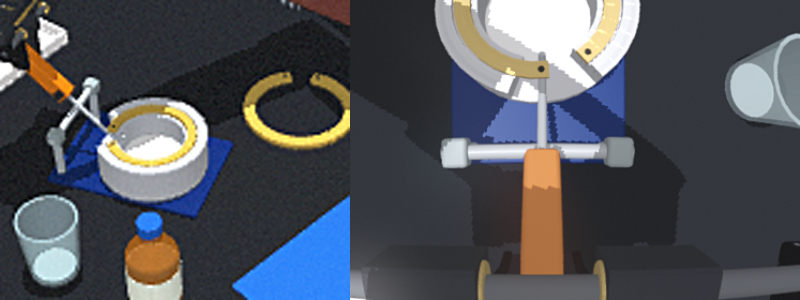

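The shaft now passes under the ring's end (crop (541,69)), and the tip shows inside the ring at (543,55). No contact force yet, so I'll lift.

Emit:
{"fn": "jog_arm", "kwargs": {"slide": [[0, -1.5, -3], [0, 0, -4], [0, 0, -4], [0, 0, -5], [0, 0, -5], [0, 0, -5], [0, 0, -5], [0, 0, 0]], "turn": [0, 0, 0, 0, 0, 0, 0, 0], "gripper": [10, 10, 10, 10, 10, 10, 10, 10]}}

```text
clock: 13.1
tcp_pos: [0.5849, -0.1199, 0.3553]
orientation: [0.6, 0.8, 0.0, 0.001]
ft_force: [0.1, -0.3, -2.3]
gripper_width: 0.0196
grasp_force: 50.0
```

Emit:
{"fn": "jog_arm", "kwargs": {"slide": [[0, 0, -4], [0, 0, -4], [0, 0, -4], [0, 0, -4], [0, 0, 0], [0, 0, 0]], "turn": [0, 0, 0, 0, 0, 0], "gripper": [10, 10, 10, 10, 10, 10]}}

```text
clock: 13.7
tcp_pos: [0.5847, -0.12, 0.3704]
orientation: [0.6, 0.8, 0.0, 0.0]
ft_force: [0.1, 0.4, -1.3]
gripper_width: 0.0196
grasp_force: 50.0
```

Run:
```python
from h import *
o,R=tool();w=snapshot("wrist");im=snapshot("scene")
cv2.imwrite("pics/s6.png",np.hstack([cv2.resize(im[150:270,180:320],(350,300),interpolation=cv2.INTER_CUBIC),cv2.resize(w[:280,100:520],(450,300))]))
print(o["clock"],(o["tcp_pos"]*1000).round(1),o["ft_force"],o["ft_torque"])
```

```text
13.7 [ 584.7 -120.   370.4] [ 0.08947814  0.43338403 -1.33443752] [-0.12617569 -0.17626544  0.0147548 ]
```

View pics/s6.png

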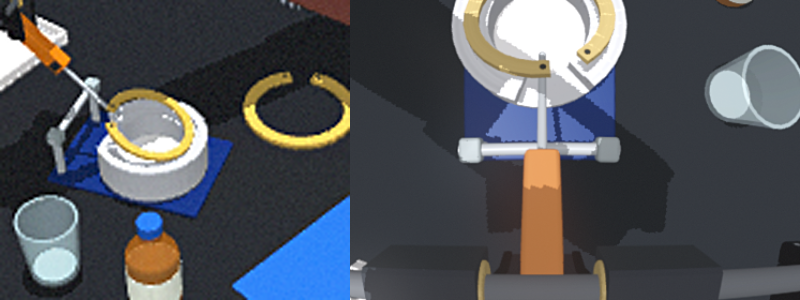

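The ring's end is up out of the groove on the hook. Next I'll pull it about 10 mm outward and lower it onto the rim, then bring the hook out through the gap.

Emit:
{"fn": "jog_arm", "kwargs": {"slide": [[-2.5, 0, 0], [-2.5, 0, 0], [-2.5, 0, 0], [-2.5, 0, 0], [0, 0, 5], [0, 0, 5], [0, 0, 5], [0, 0, 5]], "turn": [0, 0, 0, 0, 0, 0, 0, 0], "gripper": [10, 10, 10, 10, 10, 10, 10, 10]}}

```text
clock: 14.6
tcp_pos: [0.5874, -0.1296, 0.3497]
orientation: [0.6, 0.8, -0.0, 0.0]
ft_force: [1.3, -1.4, -1.4]
gripper_width: 0.0196
grasp_force: 50.0
```

Emit:
{"fn": "jog_arm", "kwargs": {"slide": [[0, 0, 5], [0, 0, 5], [0, 0, 5], [0, 0, 4], [0, 0, 4], [0, 0, 1], [0, 0, 0]], "turn": [0, 0, 0, 0, 0, 0, 0], "gripper": [10, 10, 10, 10, 10, 10, 10]}}

```text
clock: 15.3
tcp_pos: [0.5874, -0.1294, 0.326]
orientation: [0.6, 0.8, -0.0, -0.0]
ft_force: [-0.6, -0.4, -0.6]
gripper_width: 0.0196
grasp_force: 50.0
```

Run:
```python
from h import *
o,R=tool();P=o["tcp_pos"];w=snapshot("wrist");c=calibration("wrist");cv2.imwrite("pics/w7.png",w)
print(o["clock"],(P*1000).round(1),o["ft_force"],o["ft_torque"])
hsv=cv2.cvtColor(w,cv2.COLOR_BGR2HSV);H,S,V=cv2.split(hsv)
m=(H>15)&(H<30)&(S>70)&(V>90);m[130:]=0
for b in blobs(m,100)[:2]:
    q=((ray(c,b[:,0],.066,True)-P)@R)*1000
    print(q[:, :2].round(0)[::6].tolist())
```

```text
15.3 [ 587.4 -129.4  326. ] [-0.62307161 -0.35120599 -0.58135942] [-0.03641827 -0.09147518  0.05486545]
[[168.0, -58.0], [163.0, -59.0], [158.0, -58.0], [153.0, -58.0], [148.0, -57.0], [142.0, -56.0], [137.0, -53.0], [132.0, -51.0], [127.0, -48.0], [122.0, -44.0], [117.0, -39.0], [114.0, -35.0], [111.0, -30.0], [108.0, -26.0], [107.0, -21.0], [105.0, -17.0], [104.0, -13.0], [103.0, -8.0], [103.0, -4.0], [103.0, 1.0], [103.0, 5.0], [104.0, 9.0], [109.0, 9.0], [113.0, 9.0], [115.0, 6.0], [115.0, 1.0], [115.0, -3.0], [116.0, -8.0], [116.0, -12.0], [118.0, -16.0], [120.0, -21.0], [121.0, -25.0], [125.0, -30.0], [128.0, -34.0], [133.0, -38.0], [138.0, -42.0], [143.0, -45.0], [148.0, -46.0], [153.0, -47.0], [158.0, -47.0], [164.0, -47.0], [167.0, -48.0], [168.0, -53.0], [168.0, -57.0]]
[[167.0, 47.0], [162.0, 48.0], [157.0, 48.0], [152.0, 48.0], [146.0, 46.0], [141.0, 44.0], [136.0, 41.0], [131.0, 37.0], [127.0, 33.0], [124.0, 29.0], [120.0, 31.0], [115.0, 35.0], [117.0, 39.0], [121.0, 43.0], [125.0, 47.0], [130.0, 50.0], [135.0, 53.0], [140.0, 56.0], [145.0, 57.0], [150.0, 58.0], [155.0, 59.0], [160.0, 59.0], [165.0, 60.0], [168.0, 57.0], [167.0, 52.0]]
```

Emit:
{"fn": "jog_arm", "kwargs": {"slide": [[0, 4, 0], [0, 5, 0], [0, 5, 0], [0, 4.5, 0], [0, 0, -8], [0, 0, -12], [0, 0, -20], [0, 0, -20]], "turn": [0, 0, 0, 0, 0, 0, 0, 0], "gripper": [10, 10, 10, 10, 10, 10, 10, 10]}}

```text
clock: 16.15
tcp_pos: [0.6051, -0.1244, 0.3878]
orientation: [0.6, 0.8, 0.0, 0.0]
ft_force: [0.4, -0.2, -0.9]
gripper_width: 0.0196
grasp_force: 50.0
```

Emit:
{"fn": "jog_arm", "kwargs": {"slide": [[0, 0, -20], [0, 0, -14], [0, 0, 0]], "turn": [0, 0, 0], "gripper": [10, 10, 10]}}

```text
clock: 16.45
tcp_pos: [0.6058, -0.1246, 0.424]
orientation: [0.6, 0.8, 0.001, 0.003]
ft_force: [-0.0, -0.8, -0.4]
gripper_width: 0.0195
grasp_force: 50.0
```

Run:
```python
from h import *
o,R=tool();P=o["tcp_pos"];w=snapshot("wrist");c=calibration("wrist");cv2.imwrite("pics/w8.png",w)
print(o["clock"],(P*1000).round(1),R.round(3).tolist())
hsv=cv2.cvtColor(w,cv2.COLOR_BGR2HSV);H,S,V=cv2.split(hsv)
m=(H>15)&(H<30)&(S>70)&(V>90);m[130:]=0
for b in blobs(m,100)[:2]:
    q=(ray(c,b[:,0],.066,True))*1000;t=((q/1000-P)@R)*1000
    print(q[:, :2].min(0),q[:,:2].max(0),t[:, :2].min(0).round(),t[:,:2].max(0).round())
    cen=[q[0,:2].mean(),30]
```

```text
16.45 [ 605.8 -124.6  424. ] [[-0.279, 0.96, 0.005], [0.96, 0.279, -0.002], [-0.003, 0.005, -1.0]]
[482.46501017 -33.43523202] [565.46551072  63.74612326] [105. -80.] [207. -13.]
[544.21310703  -8.72436524] [600.7518062  77.0794929] [117.  -6.] [206.  37.]
```

The ring stayed put on the rim. I'll take the pick back to the mat.

Emit:
{"fn": "jog_arm", "kwargs": {"slide": [[0, 0, 0], [0, 0, 0], [0, 0, 0], [0, 0, 0], [0, 0, 0], [0, 0, 0], [0, 0, 0], [0, 0, 0]], "turn": [-0.1, -0.12, -0.12, -0.12, -0.12, -0.12, -0.1, -0.067], "gripper": [10, 10, 10, 10, 10, 10, 10, 10]}}

```text
clock: 17.3
tcp_pos: [0.6049, -0.1243, 0.4185]
orientation: [0.207, 0.978, 0.0, -0.001]
ft_force: [-0.2, 0.2, -0.5]
gripper_width: 0.0194
grasp_force: 50.0
```

Emit:
{"fn": "jog_arm", "kwargs": {"slide": [[10, 16.8, 0], [20, 33.6, 0], [20, 33.6, 0], [20, 33.6, 0], [20, 33.6, 0], [20, 33.6, 0], [20, 33.6, 0], [20, 33.6, 0]], "turn": [0, 0, 0, 0, 0, 0, 0, 0], "gripper": [10, 10, 10, 10, 10, 10, 10, 10]}}

```text
clock: 18.1
tcp_pos: [0.57, 0.1693, 0.4192]
orientation: [0.209, 0.978, -0.0, -0.001]
ft_force: [0.8, -0.2, -1.2]
gripper_width: 0.0198
grasp_force: 50.0
```

Emit:
{"fn": "jog_arm", "kwargs": {"slide": [[20, 33.6, 0], [20, 33.6, 0], [20, 33.6, 0], [20, 33.6, 0], [10, 16.8, 20], [0, 0, 30], [0, 0, 30], [0, 0, 20]], "turn": [0, 0, 0, 0, 0, 0, 0, 0], "gripper": [10, 10, 10, 10, 10, 10, 10, 10]}}

```text
clock: 18.9
tcp_pos: [0.5488, 0.3424, 0.3164]
orientation: [0.209, 0.978, -0.001, -0.002]
ft_force: [0.0, -0.8, -1.6]
gripper_width: 0.0193
grasp_force: 50.0
```

Emit:
{"fn": "jog_arm", "kwargs": {"slide": [[0, 0, 15], [0, 0, 10], [0, 0, 0]], "turn": [0, 0, 0], "gripper": [10, 10, 10]}}

```text
clock: 19.2
tcp_pos: [0.5502, 0.3417, 0.2936]
orientation: [0.209, 0.978, -0.001, -0.001]
ft_force: [-0.7, 0.2, -0.9]
gripper_width: 0.0198
grasp_force: 50.0
```

Emit:
{"fn": "jog_arm", "kwargs": {"slide": [[0, 0, 0], [0, 0, 0], [0, 0, 0], [-5, 0, 6], [-5, 0, 6], [-5, 0, 6], [-5, 0, 6], [-5, 0, 7]], "turn": [0, 0, 0, 0, 0, 0, 0, 0], "gripper": [10, 10, 10, 10, 10, 10, 10, 10], "force": 3}}

```text
clock: 20.0
tcp_pos: [0.574, 0.3311, 0.2632]
orientation: [0.209, 0.978, -0.0, -0.0]
ft_force: [-0.9, -0.7, -0.5]
gripper_width: 0.0202
grasp_force: 3.0
```

Emit:
{"fn": "jog_arm", "kwargs": {"slide": [[-4, 0, 7], [-4, 0, 8], [-4, 0, 8], [-3, 0, 8], [-3, 0, 8], [-2, 0, 8], [-1, 0, 8], [-1, 0, 8]], "turn": [0, 0, 0, 0, 0, 0, 0, 0], "gripper": [10, 10, 10, 10, 10, 10, 10, 10]}}

```text
clock: 20.8
tcp_pos: [0.5939, 0.3225, 0.2006]
orientation: [0.209, 0.978, 0.0, 0.0]
ft_force: [-0.1, 0.5, -0.7]
gripper_width: 0.02
grasp_force: 3.0
```

Emit:
{"fn": "jog_arm", "kwargs": {"slide": [[0, 0, 6], [0, 0, 4], [0, 0, 0], [0, 0, 0]], "turn": [0, 0, 0, 0], "gripper": [10, 10, 10, 10]}}

```text
clock: 21.2
tcp_pos: [0.5936, 0.3226, 0.1912]
orientation: [0.209, 0.978, -0.0, -0.0]
ft_force: [-0.6, -0.3, -0.8]
gripper_width: 0.0202
grasp_force: 3.0
```

Run:
```python
from h import *
o,R=tool();print(o["clock"],(o["tcp_pos"]*1000).round(1),o["ft_force"])
w=snapshot("wrist");c=calibration("wrist");cv2.imwrite("pics/w9.png",w)
hsv=cv2.cvtColor(w,cv2.COLOR_BGR2HSV);H,S,V=cv2.split(hsv)
for b in blobs(((H<19)|(H>172))&(S>120)&(V>100),100)[:3]: print(cv2.boundingRect(b))
```

```text
21.2 [593.6 322.6 191.2] [-0.64809826 -0.27868456 -0.83404767]
(257, 111, 44, 145)
(260, 287, 38, 7)
```

Emit:
{"fn": "jog_arm", "kwargs": {"slide": [[0, 0, 0], [0, 0, 0], [0, 0, 0], [0, 0, -10], [0, 0, -30], [0, 0, -45], [0, 0, -45], [0, 0, -40]], "turn": [0, 0, 0, 0, 0, 0, 0, 0], "gripper": [24, 32, 45, 55, 60, 60, 60, 60]}}

```text
clock: 22.05
tcp_pos: [0.5938, 0.3225, 0.3647]
orientation: [0.209, 0.978, 0.001, 0.001]
ft_force: [0.9, 0.1, 1.1]
gripper_width: 0.0593
grasp_force: 0.0
```

Run:
```python
from h import *
w=snapshot("wrist");c=calibration("wrist");cv2.imwrite("pics/w10.png",w)
hsv=cv2.cvtColor(w,cv2.COLOR_BGR2HSV);H,S,V=cv2.split(hsv)
for b in blobs(((H<19)|(H>172))&(S>120)&(V>100),100)[:3]:
    p=ray(c,b[:,0],.027,True)[:,:2];(cx,cy),s,a=cv2.minAreaRect((p*1000).astype(np.float32));print(cv2.boundingRect(b),np.round([cx,cy],1),np.round(s),round(a,1))
m=(w.min(2)>150)&(w.max(2).astype(int)-w.min(2)<60);m[:, :240]=0;m[:,330:]=0;m[200:]=0
for b in blobs(m,20)[:2]:
    r=cv2.boundingRect(b);print(r,ray(c,[[r[0]+r[2]/2,r[1]]],.02,True)*1000)
```

```text
(482, 109, 21, 77) [652.1 572.5] [32. 94.] 79.0
(270, 121, 18, 19) [543. 351.] [17. 18.] 66.1
(275, 27, 7, 93) [[444.21955414 395.11160428  20.        ]]
(271, 125, 15, 58) [[538.51671844 353.02358424  20.        ]]
```

Emit:
{"fn": "jog_arm", "kwargs": {"slide": [[-13.4, -41.6, 0], [-13.4, -41.6, 0], [-13.4, -41.6, 0], [-13.4, -41.6, 0], [-13.4, -41.6, 0], [-13.4, -41.6, 0], [-13.4, -41.6, 0], [-13.4, -41.6, 0]], "turn": [0, 0, 0, 0, 0, 0, 0, 0], "gripper": [60, 60, 60, 60, 60, 60, 60, 60]}}

```text
clock: 22.9
tcp_pos: [0.5552, -0.0267, 0.3621]
orientation: [0.209, 0.978, 0.0, 0.001]
ft_force: [-0.5, -0.9, 0.2]
gripper_width: 0.0599
grasp_force: 0.0
```

Emit:
{"fn": "jog_arm", "kwargs": {"slide": [[0, 0, 0], [0, 0, 0], [0, 0, 0], [0, 0, 0], [0, 0, 0], [0, 0, 0]], "turn": [-0.14, -0.14, -0.14, -0.14, -0.143, 0], "gripper": [60, 60, 60, 60, 60, 60]}}

```text
clock: 23.5
tcp_pos: [0.5557, -0.0251, 0.3619]
orientation: [-0.141, 0.99, -0.0, 0.0]
ft_force: [0.0, 0.4, -0.2]
gripper_width: 0.06
grasp_force: 0.0
```

Run:
```python
from h import *
o,R=tool();P=o["tcp_pos"];w=snapshot("wrist");c=calibration("wrist");cv2.imwrite("pics/w11.png",w)
im=snapshot("top");cv2.imwrite("pics/t11.png",im)
print(o["clock"],(P*1000).round(1),R.round(3).tolist(),o["joint_positions"].round(2))
hsv=cv2.cvtColor(w,cv2.COLOR_BGR2HSV);H,S,V=cv2.split(hsv)
m=(H>15)&(H<30)&(S>70)&(V>90)
for b in blobs(m,100)[:4]:
    q=((ray(c,b[:,0],.066,True)-P)@R)*1000
    print(cv2.boundingRect(b),q[:, :2].min(0).round(),q[:,:2].max(0).round())
```

```text
23.5 [555.7 -25.1 361.9] [[-0.96, -0.28, 0.001], [-0.28, 0.96, -0.0], [-0.001, -0.0, -1.0]] [-0.19  0.09  1.75  0.    1.3  -2.04]
(412, 0, 111, 114) [ 88. 119.] [212. 252.]
(272, 136, 130, 119) [-50.  -6.] [ 58. 110.]
(286, 235, 48, 21) [-50.   6.] [-30.  49.]
(404, 242, 11, 53) [-95. 118.] [-38. 135.]
```

View pics/w11.png

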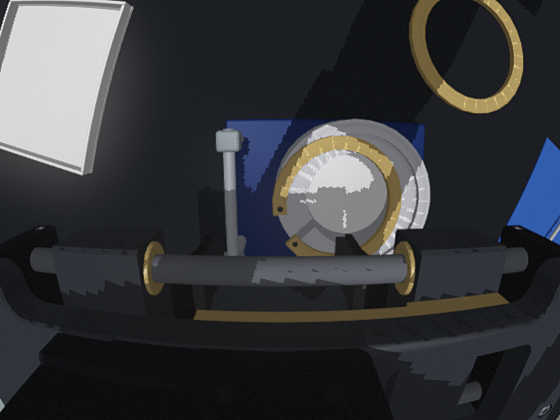

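The pick is back on the mat: hook at (444,395) mm and handle front near (543,351) mm. The wrist view shows the ring's end at pixel (280,211), lying proud on the rim between the fingers. I'll check the offset.

Run:
```python
from h import *
o,R=tool();P=o["tcp_pos"];c=calibration("wrist")
print((((ray(c,[[273,213],[287,214],[273,198],[280,210],[233,195],[345,195]],.065,True)-P)@R)*1000).round(1))
w=cv2.imread("pics/w11.png");hsv=cv2.cvtColor(w,cv2.COLOR_BGR2HSV);H,S,V=cv2.split(hsv)
m=(H>15)&(H<30)&(S>70)&(V>90);b=[b for b in blobs(m,100) if 250<cv2.boundingRect(b)[0]<300][0]
q=((ray(c,b[:,0],.065,True)-P)@R)*1000
print(q[q[:,1]<8][:,:2].round(0)[::3].tolist(), q[:,:2].min(0),q[:,:2].max(0))
```

```text
[[ -9.6  -5.5 296.7]
 [-10.5   6.8 296.7]
 [  3.9  -5.5 296.7]
 [ -6.9   0.6 296.7]
 [  6.6 -40.4 296.7]
 [  6.8  57.8 296.6]]
[[36.0, 7.0], [34.0, 6.0], [31.0, 4.0], [28.0, 1.0], [26.0, 1.0], [23.0, -0.0], [21.0, -1.0], [18.0, -3.0], [15.0, -4.0], [13.0, -4.0], [10.0, -5.0], [7.0, -5.0], [5.0, -5.0], [2.0, -5.0], [-1.0, -5.0], [-3.0, -6.0], [-6.0, -6.0], [-9.0, -6.0], [-11.0, -5.0], [-11.0, -2.0], [-11.0, 1.0], [-11.0, 3.0], [-11.0, 6.0], [-8.0, 6.0], [-5.0, 6.0], [-2.0, 6.0], [0.0, 5.0], [3.0, 6.0], [6.0, 6.0], [8.0, 7.0], [11.0, 8.0]] [-49.64033596  -6.36146054] [ 58.48759367 110.78009723]
```

Emit:
{"fn": "jog_arm", "kwargs": {"slide": [[-2.5, 0.3, 15], [0, 0, 25], [0, 0, 25], [0, 0, 20], [0, 0, 10], [0, 0, 5], [0, 0, 0]], "turn": [0, 0, 0, 0, 0, 0, 0], "gripper": [26, 26, 26, 26, 26, 26, 26]}}

```text
clock: 24.3
tcp_pos: [0.5579, -0.024, 0.2607]
orientation: [-0.14, 0.99, 0.0, -0.0]
ft_force: [0.2, -0.4, -0.4]
gripper_width: 0.0264
grasp_force: 0.0
```

Emit:
{"fn": "jog_arm", "kwargs": {"slide": [[0, 0, 6], [0, 0, 6], [0, 0, 6], [0, 0, 6], [0, 0, 5], [0, 0, 2], [0, 0, 0]], "turn": [0, 0, 0, 0, 0, 0, 0], "gripper": [26, 26, 26, 26, 26, 26, 26]}}

```text
clock: 25.0
tcp_pos: [0.5578, -0.024, 0.2297]
orientation: [-0.141, 0.99, 0.0, -0.0]
ft_force: [0.5, 0.4, 0.2]
gripper_width: 0.0259
grasp_force: 0.0
```

Emit:
{"fn": "jog_arm", "kwargs": {"slide": [[0, 0, 0], [0, 0, 0], [0, 0, 0], [0, 0, 0], [0, 0, 0], [0, 0, 0]], "turn": [0, 0, 0, 0, 0, 0], "gripper": [18, 10, 5, 5, 5, 5], "force": 40}}

```text
clock: 25.6
tcp_pos: [0.5581, -0.0241, 0.2305]
orientation: [-0.141, 0.99, -0.0, 0.0]
ft_force: [-0.1, -1.0, 1.6]
gripper_width: 0.0111
grasp_force: 41.5
```

Emit:
{"fn": "jog_arm", "kwargs": {"slide": [[0, 0, -4], [0, 0, -8], [0, 0, -12], [0, 0, -15], [0, 0, -15], [0, 0, -15], [0, 0, -12], [0, 0, -6]], "turn": [0, 0, 0, 0, 0, 0, 0, 0], "gripper": [5, 5, 5, 5, 5, 5, 5, 5]}}

```text
clock: 26.4
tcp_pos: [0.5585, -0.0241, 0.3195]
orientation: [-0.141, 0.99, -0.0, 0.001]
ft_force: [-0.2, -0.1, -1.8]
gripper_width: 0.0109
grasp_force: 41.2
```

Emit:
{"fn": "jog_arm", "kwargs": {"slide": [[6.3, -14.4, 0], [12.6, -28.8, 0], [12.6, -28.8, 0], [12.6, -28.8, 0], [12.6, -28.8, 0], [12.6, -28.8, 0], [12.6, -28.8, 0], [12.6, -28.8, 0]], "turn": [0, 0, 0, 0, 0, 0, 0, 0], "gripper": [5, 5, 5, 5, 5, 5, 5, 5]}}

```text
clock: 27.2
tcp_pos: [0.5263, -0.2597, 0.3163]
orientation: [-0.14, 0.99, 0.0, -0.001]
ft_force: [0.8, -0.1, -1.4]
gripper_width: 0.0111
grasp_force: 41.2
```

Emit:
{"fn": "jog_arm", "kwargs": {"slide": [[12.6, -28.8, 0], [12.6, -28.8, 0], [12.6, -28.8, 0], [12.6, -28.8, 0], [6.3, -14.4, 0], [0, 0, 0], [0, 0, 0]], "turn": [0, 0, 0, 0, 0, 0, 0], "gripper": [5, 5, 5, 5, 5, 5, 5]}}

```text
clock: 27.9
tcp_pos: [0.5087, -0.3978, 0.3164]
orientation: [-0.14, 0.99, 0.001, -0.0]
ft_force: [-0.4, -0.2, -1.4]
gripper_width: 0.011
grasp_force: 41.2
```

Run:
```python
from h import *
o,R=tool();P=o["tcp_pos"];w=snapshot("wrist");c=calibration("wrist");cv2.imwrite("pics/w12.png",w);s=snapshot("scene");cv2.imwrite("pics/s12.png",s)
print(o["clock"],(P*1000).round(1),o["ft_force"],o["gripper_width"])
hsv=cv2.cvtColor(w,cv2.COLOR_BGR2HSV);H,S,V=cv2.split(hsv)
for b in blobs((H>15)&(H<30)&(S>70)&(V>90),100)[:4]:
    z=P[2]-.17;q=((ray(c,b[:,0],z,True)-P)@R)*1000
    print("brass",cv2.boundingRect(b),q[:, :2].min(0).round(),q[:,:2].max(0).round())
for b in blobs((S<60)&(V>150),500)[:3]:
    q=((ray(c,b[:,0],.022,True)-P)@R)*1000;p=ray(c,b[:,0],.022,True)*1000
    print("white",cv2.boundingRect(b),p[:, :2].min(0).round(),p[:,:2].max(0).round())
```

```text
27.9 [ 508.7 -397.8  316.4] [-0.40375038 -0.23639428 -1.41346647] 0.010952404806197783
brass (267, 138, 210, 118) [ 2. -6.] [ 61. 111.]
brass (430, 277, 36, 36) [-37.  88.] [-15. 108.]
brass (237, 247, 6, 51) [-22. -21.] [  7. -18.]
white (232, 75, 186, 122) [ 405. -439.] [ 513. -299.]
white (225, 63, 208, 135) [ 396. -444.] [ 517. -286.]
white (384, 170, 37, 67) [ 452. -316.] [ 503. -260.]
```

Emit:
{"fn": "jog_arm", "kwargs": {"slide": [[0, 0, 15], [0, 0, 30], [0, 0, 30], [0, 0, 25], [0, 0, 15], [0, 0, 8], [0, 0, 4], [0, 0, 0]], "turn": [0, 0, 0, 0, 0, 0, 0, 0], "gripper": [5, 5, 5, 5, 5, 5, 5, 5]}}

```text
clock: 28.8
tcp_pos: [0.5093, -0.3982, 0.1906]
orientation: [-0.141, 0.99, -0.0, 0.0]
ft_force: [0.3, -0.0, -0.8]
gripper_width: 0.0108
grasp_force: 41.2
```

Emit:
{"fn": "jog_arm", "kwargs": {"slide": [[0, 0, 2], [0, 0, 2], [0, 0, 1.5], [0, 0, 1.5], [0, 0, 0]], "turn": [0, 0, 0, 0, 0], "gripper": [5, 5, 5, 5, 5]}}

```text
clock: 29.3
tcp_pos: [0.5095, -0.3986, 0.1866]
orientation: [-0.141, 0.99, -0.001, 0.0]
ft_force: [-5.0, 5.7, 15.4]
gripper_width: 0.0111
grasp_force: 49.8
```

Emit:
{"fn": "jog_arm", "kwargs": {"slide": [[0, 0, -2], [0, 0, 0], [0, 0, 0], [0, 0, 0], [0, 0, 0], [0, 0, 0]], "turn": [0, 0, 0, 0, 0, 0], "gripper": [5, 14, 22, 26, 26, 26], "force": 10}}

```text
clock: 29.9
tcp_pos: [0.5097, -0.3993, 0.1866]
orientation: [-0.141, 0.99, -0.002, 0.001]
ft_force: [0.6, -4.6, 4.7]
gripper_width: 0.0253
grasp_force: 2.8
```

Emit:
{"fn": "jog_arm", "kwargs": {"slide": [[0, 0, -10], [0, 0, -20], [0, 0, -30], [0, 0, -40], [0, 0, -40], [0, 0, -30], [0, 0, 0], [0, 0, 0]], "turn": [0, 0, 0, 0, 0, 0, 0, 0], "gripper": [26, 26, 26, 26, 26, 26, 26, 26]}}

```text
clock: 30.7
tcp_pos: [0.5089, -0.3977, 0.3556]
orientation: [-0.141, 0.99, 0.0, 0.0]
ft_force: [-0.4, 0.2, -1.7]
gripper_width: 0.0259
grasp_force: 0.0
```

Emit:
{"fn": "jog_arm", "kwargs": {"slide": [[-40, 0, 0], [-40, 0, 0], [-40, 0, 0], [0, 0, 0]], "turn": [0, 0, 0, 0], "gripper": [26, 26, 26, 26]}}

```text
clock: 31.1
tcp_pos: [0.6272, -0.3617, 0.3511]
orientation: [-0.143, 0.99, 0.002, -0.001]
ft_force: [-0.2, 0.6, -0.7]
gripper_width: 0.0259
grasp_force: 0.0
```

Run:
```python
from h import *
o,R=tool();P=o["tcp_pos"];print(o["clock"],(P*1000).round(1),o["ft_force"])
def ana(n,planes):
    im=snapshot(n);cv2.imwrite(f"pics/{n}13.png",im);c=calibration(n);wr=n=="wrist"
    H,S,V=cv2.split(cv2.cvtColor(im,cv2.COLOR_BGR2HSV))
    for nm,m,z in(("brass",(H>15)&(H<32)&(S>70)&(V>90),.01),("orange",((H<19)|(H>172))&(S>120)&(V>150),.027)):
        for b in blobs(m,30)[:4]:
            p=ray(c,b[:,0],z,wr)[:,:2]*1000;(cx,cy),s,a=cv2.minAreaRect(p.astype(np.float32));print(n,nm,cv2.boundingRect(b),np.round([cx,cy]),np.round(s,1),round(a))
ana("top",0);ana("scene",0);ana("wrist",0)
```

```text
31.1 [ 627.2 -361.7  351.1] [-0.17496373  0.5742751  -0.65959031]
top brass (503, 0, 57, 92) [1115. -671.] [191.5 336.1] 86
top brass (269, 250, 53, 53) [326. 142.] [165. 169.] 30
top brass (104, 251, 17, 25) [365. 731.] [89.1 22.5] 29
top brass (153, 163, 17, 26) [650. 583.] [23.8 88.1] 65
top orange (445, 212, 82, 122) [ 329. -496.] [159.7 450.2] 60
top orange (399, 372, 73, 48) [ -49. -292.] [254.7  23.8] 56
top orange (414, 351, 73, 67) [  -7. -345.] [288.5  22.6] 50
top orange (153, 162, 18, 28) [646. 579.] [25.1 91.8] 65
scene brass (277, 179, 46, 31) [330. 148.] [163.4 162.5] 35
scene brass (358, 307, 29, 20) [640. 582.] [18.4 92.3] 66
scene brass (154, 159, 32, 20) [ 497. -339.] [119.2 115.8] 35
scene brass (455, 261, 12, 25) [354. 731.] [88.3 17.3] 28
scene orange (158, 0, 37, 17) [ -824. -1714.] [392.3 164.5] 8
scene orange (230, 243, 22, 17) [676. 157.] [62.6 64.1] 42
scene orange (83, 28, 30, 18) [ -140. -1697.] [237.8 166. ] 4
scene orange (328, 130, 17, 19) [-26.  96.] [133.  62.] 24
wrist brass (269, 19, 118, 115) [ 493. -349.] [118.9 117. ] 39
wrist brass (207, 250, 6, 47) [ 732. -412.] [57.   5.1] 13
wrist brass (346, 248, 6, 49) [ 688. -264.] [59.5  5.2] 19
```

Run:
```python
from h import *
im=cv2.imread("pics/scene13.png");c=calibration("scene");H,S,V=cv2.split(cv2.cvtColor(im,cv2.COLOR_BGR2HSV))
for b in blobs(((H<22)|(H>172))&(S>120)&(V>120),15):
    x,y,w,h=cv2.boundingRect(b)
    if 280<x<370 and 220<y<300: p=ray(c,b[:,0],.02)[:,:2]*1000;print((x,y,w,h),[np.round(v) for v in cv2.minAreaRect(p.astype(np.float32))])
print(bot.hand_in())
```

```text
(296, 249, 27, 18) [array([570., 338.]), array([30., 96.]), np.float64(67.0)]
the job is handed in; nothing more can be done
None
```

I lifted the ring's end out of the groove with the hook, moved the ring to the white tray where it lies flat, laid the pick back on the blue mat, and handed the job in at about 31 s.

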